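# Steady the rocking parcel scale, weigh the order, pack it in the mailer

### The job

The parcel scale has been knocked round on its two-batten stand and rocks: turn it on the stand, without lifting it off, until it sits centred and square with all four feet firm on the battens and its display end towards you. With the pan still empty, raise the stiff display to about 110 degrees from shut so that the scale wakes and zeroes, and then lay the whole order (every painted stone and the bundle of gift tags, whichever are there) on the pan together. Once all of it lies on the pan at the same time, pack it into the open mailer box with nothing standing above the rim; leave the scale steady with its display up, and leave the other things on the table where they are.

Things in the scene. Friction and masses are not known exactly. Their poses are not given: they have to be found in the camera images.
- stand: Fixed plywood board 210 (x) x 228 (y) x 8 mm with two wooden battens along x, left and right: each 38 mm wide, from 76 to 114 mm off the middle, tops 14 mm above the table; the channel between them is 152 mm wide and 6 mm lower. Origin: centre of the underside; x points to its back, away from the robot, turned by up to 10 degrees; z up.
- scale: Loose parcel scale, 0.9 kg; four domed feet (20 mm), 90 mm apart in x, 180 mm in y. Origin: middle of the feet, level with their undersides; x from display end to back, z up. Starts over the stand's middle, turned 24 to 50 degrees clockwise, two opposite feet on the battens, two over the channel, rocking by up to 5 degrees. When it sits right, origin and axes lie over the stand's, 14 mm up, level.
- head (a point): Centre of the scale's head, the narrow grey block that sticks out of its front: this point is at x = -95, y = 0, z = 25 mm in the scale's frame. The head is 60 mm wide (y), from x = -63 to -118 mm and z = 11 to 30 mm; the shut display of the same width lies on it up to z = 39 mm. Head and display can be gripped from above across the 60 mm.
- pan (a point): Centre of the top of the scale's pan: x = 0, y = 0, z = 38 mm in the scale's frame. Flat white plate without a rim, 130 (x) x 224 (y) mm, on a grey body 126 x 216 mm from z = 11 to 31 mm.
- display (a joint): Display panel's angle, rad: 0 shut (flat on the head), 1.57 upright, stop at 2.6; starts at 0 to 0.2. Stiff hinge: it stays where it is left (0.06 N m, some 1 N at its front edge; pull much harder and the scale tips). Hinge along the scale's y at x = -72, z = 34.5 mm in the scale's frame; opening swings the front edge up and back towards the pan.
- display_bar (a point): Middle of the round grip bar along the display's front edge, 56 mm from the hinge axis: 10 mm thick, 68 mm long (4 mm past the 60 mm wide, 8 mm thick panel on either side), with round ends, 10 mm ahead of the head's front. Pinched lightly by its ends from above it can be swung up, turning between the fingers; a hard grip may jam it.
- mailer: Fixed open cardboard mailer box, 264 (x) x 148 (y) x 42 mm high, walls 4 mm, floor 4 mm above the table; its lid is folded back to the right (-y), sloping from the rim to the table. Origin: centre of the underside of the tray; x away from the robot, turned up to about 5 degrees; z up.
- stone_a: Painted pebble, a flat oval with a pattern on top: 52 x 72 mm, 20 mm thick at most, smooth and rounded; part of the order when present (absent ones read None). Origin: centre of its underside; x along the short side, y along the long side, z up.
- stone_b: Painted pebble, a flat oval with a pattern on top: 50 x 62 mm, 20 mm thick at most, smooth and rounded; part of the order when present (absent ones read None). Origin: centre of its underside; x along the short side, y along the long side, z up.
- stone_c: Painted pebble, a flat oval with a pattern on top: 52 x 72 mm, 20 mm thick at most, smooth and rounded; part of the order when present (absent ones read None). Origin: centre of its underside; x along the short side, y along the long side, z up.
- tag_bundle: Bundle of brown card gift tags tied with twine, 85 (x) x 44 (y) x 10 mm; part of the order when present (absent: None). Origin: centre of its underside; z up.
- tape_measure: Bystander: yellow tape measure, 58 x 73 x 33 mm, nearer the robot than the work. Origin: centre of its underside.
- stapler: Bystander: blue and black stapler, 36 x 136 x 46 mm, nearer the robot than the work. Origin: centre of its underside.
- glue_stick: Bystander: upright glue stick, 26 mm across, 96 mm tall, near left. Origin: centre of its foot.
- ink_pad: Bystander: flat dark blue ink pad tin, 60 x 94 x 16 mm, near right. Origin: centre of its underside.
- eraser: Bystander: blue and white eraser, 21 x 55 x 12 mm, near left. Origin: centre of its underside.
- label_roll: Bystander: white label roll lying flat, 67 mm across, 40 mm high, at the back left. Origin: centre of its underside.
There are look-alikes about, which are no part of the job. What is shaped like the stone_a but green is not meant.

How it is judged (in metres and radians):
On the way, in this order (a step that is already met when the one before it is completed fails the run):
1. the scale stands level, centred and square on the stand with all four feet on the battens, display end to the front (x of scale in the frame of stand between -0.045 and 0.045 m and y of scale in the frame of stand between -0.012 and 0.012 m and z of scale in the frame of stand between 0.0115 and 0.0165 m and angle between scale's own z axis and vertical below 0.02 rad and angle between the x axis of scale and the x axis of stand, either way round below 0.12 rad and x of display_bar in the frame of stand below 0 m and linear speed of scale below 0.02 m/s and angular speed of scale below 0.1 rad/s), for 0.3 s.
2. the display is raised to about 110 degrees with the scale still firm and the pan empty (all of step 1 and value of joint display between 1.745 and 2.094 rad and (z of stone_a in the frame of scale below 0.03 m or horizontal distance between stone_a and scale above 0.125 m) and (z of stone_b in the frame of scale below 0.03 m or horizontal distance between stone_b and scale above 0.125 m) and (z of stone_c in the frame of scale below 0.03 m or horizontal distance between stone_c and scale above 0.125 m) and (z of tag_bundle in the frame of scale below 0.03 m or horizontal distance between tag_bundle and scale above 0.125 m)), for 0.3 s.
3. the whole order lies on the pan at the same time, let go (x of stone_a in the frame of scale between -0.065 and 0.065 m and y of stone_a in the frame of scale between -0.112 and 0.112 m and z of stone_a in the frame of scale between 0.034 and 0.064 m and linear speed of each of stone_a, stone_b, stone_c, tag_bundle below 0.03 m/s and contact force between the fingers and stone_a below 0.05 N and x of stone_b in the frame of scale between -0.065 and 0.065 m and y of stone_b in the frame of scale between -0.112 and 0.112 m and z of stone_b in the frame of scale between 0.034 and 0.064 m and contact force between the fingers and stone_b below 0.05 N and x of stone_c in the frame of scale between -0.065 and 0.065 m and y of stone_c in the frame of scale between -0.112 and 0.112 m and z of stone_c in the frame of scale between 0.034 and 0.064 m and contact force between the fingers and stone_c below 0.05 N and x of tag_bundle in the frame of scale between -0.065 and 0.065 m and y of tag_bundle in the frame of scale between -0.112 and 0.112 m and z of tag_bundle in the frame of scale between 0.034 and 0.064 m and contact force between the fingers and tag_bundle below 0.05 N), for 0.3 s.
At the end, for the whole second after the job is handed in: All of the order lies at rest in the mailer below its rim; the scale stands level (1 degree) on the battens, within 12 mm sideways and 45 mm lengthways of the stand's middle and 7 degrees of square, display end to the front; the display is at 100 to 120 degrees (all of step 1 and x of stone_a in the frame of mailer between -0.12 and 0.12 m and y of stone_a in the frame of mailer between -0.064 and 0.064 m and z of stone_a in the frame of mailer between 0.001 and 0.03 m and linear speed of each of stone_a, stone_b, stone_c, tag_bundle below 0.03 m/s and contact force between the fingers and stone_a below 0.05 N and x of stone_b in the frame of mailer between -0.12 and 0.12 m and y of stone_b in the frame of mailer between -0.064 and 0.064 m and z of stone_b in the frame of mailer between 0.001 and 0.03 m and contact force between the fingers and stone_b below 0.05 N and x of stone_c in the frame of mailer between -0.12 and 0.12 m and y of stone_c in the frame of mailer between -0.064 and 0.064 m and z of stone_c in the frame of mailer between 0.001 and 0.03 m and contact force between the fingers and stone_c below 0.05 N and x of tag_bundle in the frame of mailer between -0.12 and 0.12 m and y of tag_bundle in the frame of mailer between -0.064 and 0.064 m and z of tag_bundle in the frame of mailer between 0.001 and 0.03 m and contact force between the fingers and tag_bundle below 0.05 N and value of joint display between 1.745 and 2.094 rad); the robot touches nothing.
It fails at once if the scale is lifted off its stand (its middle more than 45 mm above the battens) (z of scale in the frame of stand above 0.06 m).
It fails at once if a bystander is pushed more than 30 mm (distance of any of tape_measure, stapler, glue_stick, ink_pad, label_roll, eraser from where it was at the start of the episode above 0.03 m).
Of stone_a, stone_b, stone_c, tag_bundle only 2 to 3 are there at a start; the rules pass over those that are not, and their reading is None.
At some moment in a run one of stone_a, stone_b, stone_c, tag_bundle may be knocked a few centimetres aside while the robot is not near it.
Once in a run the grip may slacken for a moment while it holds something.
It also fails if it takes over 210 s, if anything falls off the work surface, if the arm or the gripper's body presses on something with over 40 N, if the wrist force passes 120 N, or if a joint passes its speed limit or range.

### The arm

A 6-joint arm with a two-finger parallel gripper is mounted at the origin on the work surface; the furniture and walls round the work are solid. World frame = base frame: x ahead of the robot, y to its left, z up, the work surface at z = 0. Lengths are in mm, angles in rad, forces in N, time in s.
With the tool pointing down it reaches from about 300 to 775 mm from the base axis. Payload 14.6 kg.
Tool frame: the origin (TCP) lies between the finger pads; the fingertips stand 11 mm ahead of it and the grasp point (between the pads) lies 8 mm behind it; z points along the fingers, y is the line along which they close (so a half turn about z gives the same grasp; the last joint's range is limited). The gripper opens to 94 mm and grips with 3 to 60 N. Pads are 16 mm wide; open, the fingers measure 119 mm over their backs; the gripper's body (75 mm by 177 mm) begins 78 mm behind the grasp point.
Start: joints at [1.153, 0.3, 1.521, -0, 1.321, -0.067], TCP at [189.004, 516.495, 216.446] pointing down, gripper open.
Joint ranges: [-3.03, 3.03], [-0.79, 2.21], [0.23, 2.52], [-1.04, 4.18], [0, 3.07], [-2.55, 2.55]. Speed limits (rad/s): [2.22, 2.22, 2.57, 3.14, 3.14, 3.14].

### API

Orientations are given as [roll, pitch, yaw] about the fixed x, y, z axes, in that order (R = Rz(yaw) Ry(pitch) Rx(roll)).
In Python, from cell import manip gives the robot as it stands. The module is installed in compiled form; this text tells all that it offers.
- The arm moves only by the tool arm_command, never from a script. Its argument "rows" is one flat list of numbers, 5 for each row, row after row: the shift along the world's x, y, z in mm, then the turn about the world's z in degrees, then the finger opening in mm, from 0 to 94. In form: [dx, dy, dz, twist, jaw, dx, dy, dz, twist, jaw, ...]. A call has 1 to 5 rows; each row shifts and turns the commanded pose from where the row before left it; what a row does not reach is not made up. A row lasts 1/8 s, in which the tool goes at most 62.5 mm and 10.7 degrees, less where a joint would pass 70% of its speed; a pose out of reach is approached as far as the arm can. A call is refused whole if a number of a shift passes 62.5 or a number of a turn 10.7, either way. A call with a gripper value outside its range is refused whole. The fingers move at their own pace and stop on an object; "newtons" is the grip in N (left out, the last holds). Time passes only in rows, so rows that do not move let the fingers close. It gives the time, the measured TCP pose, the force and the opening at its end, in the units of the state.
- manip.read_state(): the state, without advancing time (a new reading comes with each control period).
- manip.camera(name): name is "scene" or "top" or "wrist"; returns a dict with "image" (384x512x3 uint8, blue, green, red), "z_map" (384x512 float32, mm along the optical axis (not along the pixel's ray), 0 where there is no reading), "fx", "fy", "cx", "cy" (pixels), "D" ([k1, k2, p1, p2, k3] as OpenCV has them; the pictures are not rectified), "pose" (4x4, takes a point from camera to world coordinates). Camera axes: x right, y down, z forward; pixel columns grow to the right and rows downward; lengths in mm; the calibration is good to about 2 mm. A picture is of the moment at which its call begins.
- manip.sign_off(): hands the job in, once; it reports no verdict.
The state is a dict: "clock": time; "joints": joint angles; "qd": joint speeds; "effort": joint torques, N m; "eef_pos": TCP position; "eef_rot": TCP orientation; "wrist_force": force on the tool from outside, world axes, zero at the start; "moment": the same for the moment, N m; "finger_gap": finger opening in mm.
Only numpy, scipy, OpenCV 4.12 (cv2) and the standard library are available. Lean on these libraries where they do the work, as an engineer would, in place of code of your own. Each camera call takes 0.05 s, during which the arm holds its last target. There are 200 camera calls.

## Working session

There is one attempt and no reset: what is moved stays moved. The work goes in short steps, Python scripts to look and compute and a tool call to move; the robot and the scene stay as the last step left them, time stands still between calls to the robot, and variables do not carry over. Pictures are saved under pics/ and viewed, on a budget of 14 in all, crops included, one or two more only if the job needs it, and the job is handed in when it is done.

Besides the shell and the picture viewer there is one more tool, called after "Call:" by a JSON object that holds its "api" and its "payload". arm_command: Moves the arm, as the interface text tells. Its arguments: {"type":"object","properties":{"rows":{"type":"array","items":{"type":"number"}},"newtons":{"type":"number"}},"required":["rows"]}

```bash
mkdir -p pics
cat > h.py <<'E'
import cv2, numpy as np
from cell import manip
def und(c,uv):
    K=np.array([[c['fx'],0,c['cx']],[0,c['fy'],c['cy']],[0,0,1.]])
    return cv2.undistortPoints(np.array(uv,float).reshape(-1,1,2),K,np.array(c['D'],float)).reshape(-1,2)
def ray(c,uv,z):
    n=und(c,uv); P=np.array(c['pose']); d=np.c_[n,np.ones(len(n))]@P[:3,:3].T; o=P[:3,3]
    return o+d*((z-o[2])/d[:,2])[:,None]
def cloud(c):
    h,w=c['z_map'].shape; v,u=np.mgrid[:h,:w]
    n=und(c,np.c_[u.ravel(),v.ravel()]); z=c['z_map'].ravel().astype(float)[:,None]
    P=np.array(c['pose']); p=np.c_[n*z,z]@P[:3,:3].T+P[:3,3]; p[z[:,0]==0]=np.nan
    return p.reshape(h,w,3)
def topo(c,x0,x1,y0,y1,s=2.0):
    """orthographic-ish colour + height from cloud: pixel (r,cx): x=x1-r*s, y=y1-c*s"""
    p=cloud(c).reshape(-1,3); im=c['image'].reshape(-1,3)
    H=int((x1-x0)/s);W=int((y1-y0)/s); r=(x1-p[:,0])/s; q=(y1-p[:,1])/s
    ok=np.isfinite(r)&(r>=0)&(r<H)&(q>=0)&(q<W); o=np.argsort(p[ok,2])
    I=np.zeros((H,W,3),np.uint8);Z=np.full((H,W),np.nan); a=r[ok][o].astype(int);b=q[ok][o].astype(int)
    I[a,b]=im[ok][o];Z[a,b]=p[ok][o][:,2]; return I,Z
E
python3 - <<'E'
from h import *
s=manip.read_state(); print({k:np.round(v,3) for k,v in s.items()})
for n in('scene','top'):
    c=manip.camera(n); np.save(n+'.npy',c,allow_pickle=True); cv2.imwrite(f'pics/{n}0.png',cv2.resize(c['image'],(768,576)))
    print(n,np.round(c['pose'],2),c['fx'])
E
```

```text
{'clock': np.float64(0.0), 'joints': array([ 1.153,  0.3  ,  1.522, -0.   ,  1.321, -0.067]), 'qd': array([-0.002,  0.001,  0.001,  0.002,  0.   , -0.   ]), 'effort': array([ 0.0000e+00, -5.3179e+01, -3.5275e+01,  7.1000e-02,  2.4000e-02,
       -0.0000e+00]), 'eef_pos': array([188.913, 516.268, 215.883]), 'eef_rot': array([-3.14 , -0.   ,  2.791]), 'wrist_force': array([ 0.178,  0.282, -0.227]), 'moment': array([-0.059,  0.051, -0.051]), 'finger_gap': np.float64(93.927)}
scene [[-8.90000e-01 -2.20000e-01  4.10000e-01 -1.79020e+02]
 [-4.60000e-01  4.30000e-01 -7.70000e-01  1.20534e+03]
 [-1.00000e-02 -8.70000e-01 -4.80000e-01  7.92660e+02]
 [ 0.00000e+00  0.00000e+00  0.00000e+00  1.00000e+00]] 480.9571113874571
top [[ 4.70000e-01 -7.50000e-01  4.70000e-01 -2.20730e+02]
 [-8.90000e-01 -3.90000e-01  2.50000e-01 -2.79830e+02]
 [-1.00000e-02 -5.40000e-01 -8.40000e-01  1.24855e+03]
 [ 0.00000e+00  0.00000e+00  0.00000e+00  1.00000e+00]] 387.08695131539895
```

View pics/scene0.png

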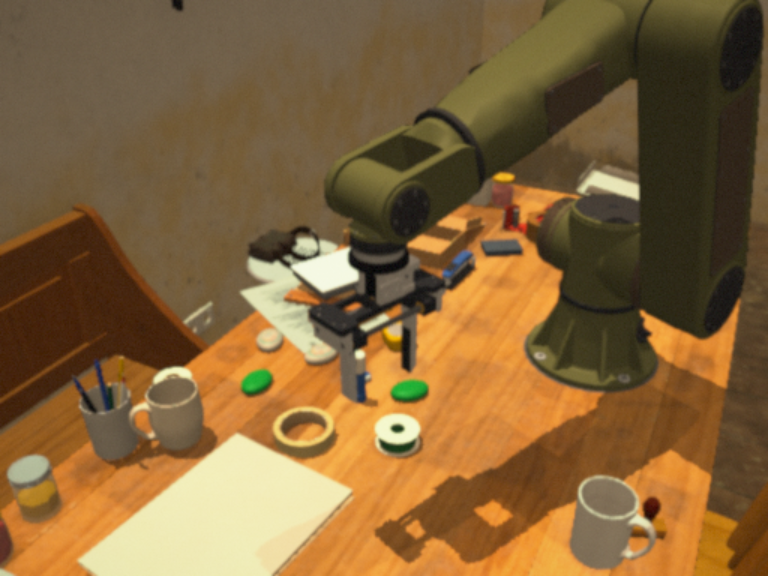

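View pics/top0.png

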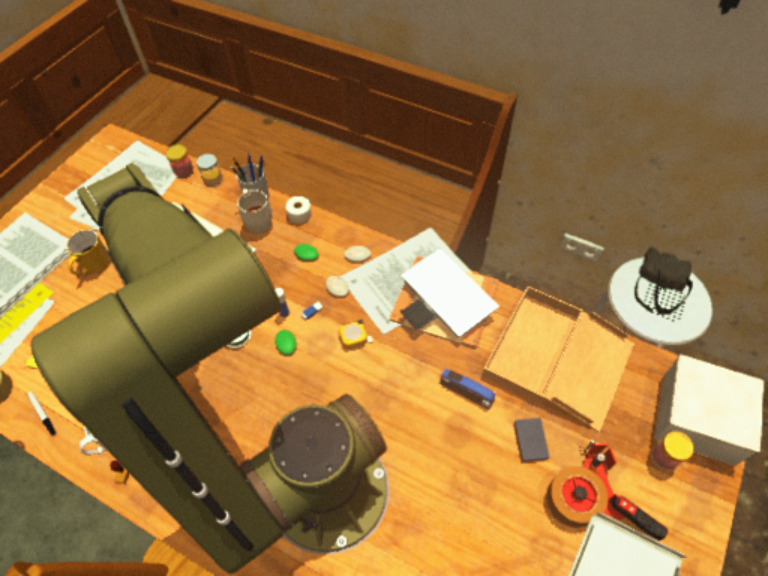

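Scene shows two pale stones at about (269,338) and (320,350), and two green decoys. In the top view the stones are at (357,254) and (337,286), the scale at (450,290) and the mailer at (535,335). No tag bundle is obvious. Next I'll build a metric top-down view.

Run:
```python
from h import *
c=np.load('top.npy',allow_pickle=True).item()
# homography-warp to table plane for viewing
g=[(x,y) for x in(250,850) for y in(-350,450)]
K=np.array([[c['fx'],0,c['cx']],[0,c['fy'],c['cy']],[0,0,1.]]);P=np.linalg.inv(np.array(c['pose']))
src=cv2.projectPoints(np.array([[x,y,10.] for x,y in g]),cv2.Rodrigues(P[:3,:3])[0],P[:3,3],K,np.array(c['D'],float))[0].reshape(-1,2)
dst=np.array([((450-y),(850-x)) for x,y in g],float)
M=cv2.getPerspectiveTransform(src.astype(np.float32),dst.astype(np.float32))
im=cv2.warpPerspective(c['image'],M,(800,600))
cv2.imwrite('pics/ortho.png',im)
p=cloud(c)
for n,(u,v) in dict(st1=(357,254),st2=(337,286),g1=(306,252),g2=(285,342),pan=(450,290),disp=(418,316),mailfloor=(535,335),stap=(467,388),tape=(352,334),ink=(532,440),eraser=(312,310),glue=(283,302),roll=(298,209)).items():
    print(n,np.round(p[int(v/1.5),int(u/1.5)]))
```

```text
st1 [564. 249.  20.]
st2 [453. 248.  16.]
g1 [505. 372.  20.]
g2 [251. 271.  19.]
pan [554. -25.  50.]
disp [453.  17.  43.]
mailfloor [ 563. -254.   -4.]
stap [ 334. -168.   44.]
tape [342. 139.  29.]
ink [ 297. -343.   17.]
eraser [366. 268.   8.]
glue [324. 319.  65.]
roll [611. 466.  40.]
```

View pics/ortho.png

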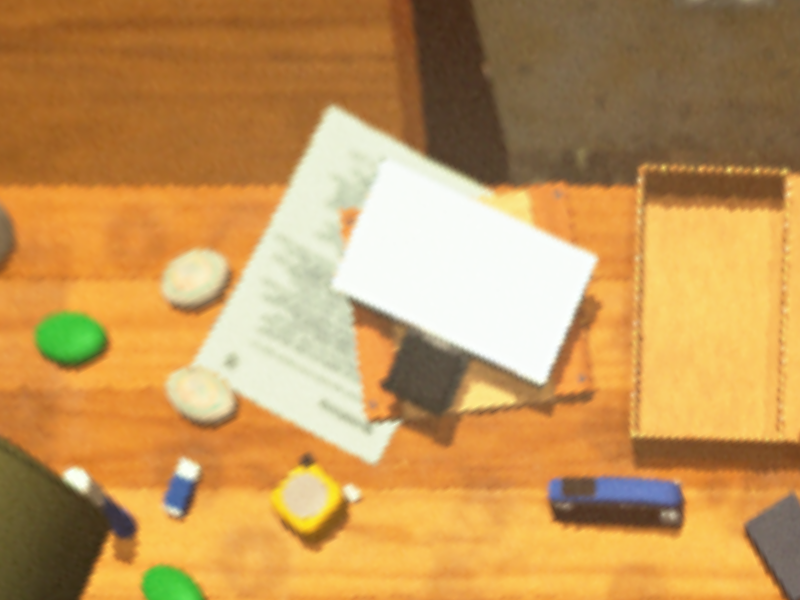

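Call:
{"api": "arm_command", "payload": {"rows": [30, -50, 20, 0, 94, 30, -50, 20, 0, 94, 30, -50, 20, 0, 94, 30, -50, 20, 0, 94, 30, -50, 20, 0, 94]}}

```text
clock: 0.72
eef_pos: [339.5, 264.7, 317.0]
eef_rot: [-3.142, 0.0, 2.791]
wrist_force: [1.1, 0.2, -0.0]
finger_gap: 94.2
```

Call:
{"api": "arm_command", "payload": {"rows": [30, -50, 0, 0, 94, 30, -50, 0, 0, 94, 30, -50, 0, 0, 94, 30, -50, 0, 0, 94, 0, 0, 0, 0, 94]}}

```text
clock: 1.35
eef_pos: [459.9, 63.7, 315.7]
eef_rot: [-3.141, -0.001, 2.786]
wrist_force: [0.3, 0.8, -0.7]
finger_gap: 94.4
```

Run:
```python
from h import *
s=manip.read_state(); print(np.round(s['joints'],2),s['eef_pos'],s['eef_rot'])
for n in('wrist','top'):
    c=manip.camera(n); np.save(n+'.npy',c,allow_pickle=True); cv2.imwrite(f'pics/{n}1.png',c['image']); print(np.round(c['pose'],2))
a=cv2.imread('pics/wrist1.png');b=cv2.imread('pics/top1.png')
cv2.imwrite('pics/pair1.png',np.vstack([cv2.resize(a,(400,300)),cv2.resize(b,(400,300))]))
cv2.imwrite('pics/w1.png',cv2.resize(a,(800,600)))
```

```text
[ 0.06  0.05  1.59 -0.    1.51 -1.16] [459.93973866  63.7186533  315.68198459] [-3.14072705e+00 -1.30564275e-03  2.78627678e+00]
[[ 3.5000e-01  9.1000e-01  2.1000e-01  3.9775e+02]
 [ 9.4000e-01 -3.4000e-01 -8.0000e-02  8.6190e+01]
 [-0.0000e+00  2.3000e-01 -9.7000e-01  4.8376e+02]
 [ 0.0000e+00  0.0000e+00  0.0000e+00  1.0000e+00]]
[[ 4.70000e-01 -7.50000e-01  4.70000e-01 -2.20730e+02]
 [-8.90000e-01 -3.90000e-01  2.50000e-01 -2.79830e+02]
 [-1.00000e-02 -5.40000e-01 -8.40000e-01  1.24855e+03]
 [ 0.00000e+00  0.00000e+00  0.00000e+00  1.00000e+00]]
```

View pics/pair1.png

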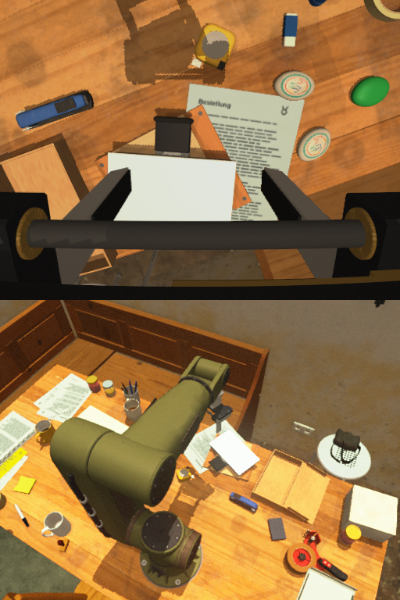

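View pics/w1.png

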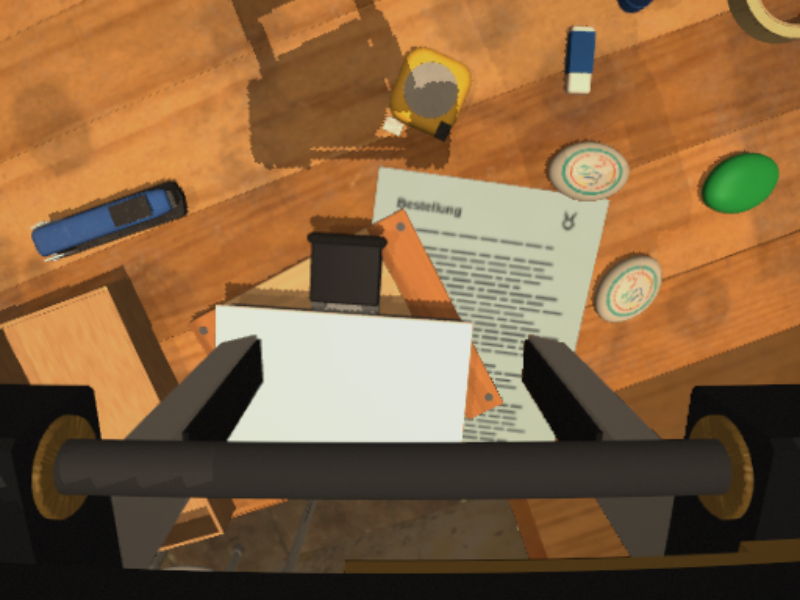

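Run:
```python
from h import *
c=np.load('wrist.npy',allow_pickle=True).item();p=cloud(c);k=.64
def R(l,z):
    q=ray(c,np.array(l)*k,z)
    for (u,v),w in zip(l,q): print((u,v),np.round(w,1),'depth',np.round(p[int(v*k),int(u*k)],1))
    return q
print('bar');b=R([(309,238),(385,242)],50); print('disp');R([(345,270)],50)
print('panfront');f=R([(217,305),(472,322)],52)
for q in(b,f): d=q[1]-q[0]; print(np.hypot(*d[:2]),np.degrees(np.arctan2(d[1],d[0])))
print('batten L out front/back; screws');s=R([(403,209),(503,400),(400,226),(489,397)],14)
for i,j in((0,1),(2,3)): d=s[j]-s[i]; print(np.hypot(*d[:2]),np.degrees(np.arctan2(d[1],d[0])))
print('R batten');R([(190,322),(203,330)],14)
print('stones');R([(588,172),(628,288)],18)
print('mailer rim near-left corner');R([(125,267),(215,540)],42)
```

```text
bar
(309, 238) [424.   3.  50.] depth [423.6   1.3  44.8]
(385, 242) [449.   60.6  50. ] depth [448.4  60.2  44.4]
disp
(345, 270) [459.3  21.1  50. ] depth [458.5  19.9  46.3]
panfront
(217, 305) [449.1 -91.9  52. ] depth [449.5 -96.8  42.5]
(472, 322) [538.4 106.2  52. ] depth [ 5.553e+02  1.085e+02 -5.000e-01]
62.74359215864572 66.55555210609914
217.21198337977535 65.72855554056328
batten L out front/back; screws
(403, 209) [431.4  83.6  14. ] depth [430.1  82.7  11. ]
(503, 400) [635.5 111.5  14. ] depth [635.7 110.3  12.5]
(400, 226) [444.5  75.9  14. ] depth [443.4  76.3  16.3]
(489, 397) [627.7  99.8  14. ] depth [626.5  98.4  15.2]
206.0265502024673 7.789450262837378
184.79020716244554 7.411800816590816
R batten
(190, 322) [ 459.6 -138.5   14. ] depth [ 459.4 -139.9   12.5]
(203, 330) [ 471.  -130.2   14. ] depth [ 470.4 -132.    12.7]
stones
(588, 172) [456.4 245.5  18. ] depth [455.8 244.3  20.3]
(628, 288) [568.9 252.3  18. ] depth [568.1 251.2  17.8]
mailer rim near-left corner
(125, 267) [ 391.4 -157.7   42. ] depth [ 389.6 -179.6    1.2]
(215, 540) [ 667.1 -200.8   42. ] depth [1160.8 -731.8 -773.6]
```

Bar ends at (309,238) and (385,242), left batten corners at (403,209) and (503,400), and stones at (588,172) and (628,288). This gives the stand at about (548.5,-14.5), yaw 7.6°, and the scale at (553,-20), yaw -24°. I'll go above the head first, then descend onto it.

Call:
{"api": "arm_command", "payload": {"rows": [3, -23, -40, -2, 94, 4, -22, -50, -2, 94, 0, 0, -50, 0, 94, 0, 0, -50, 0, 94, 0, 0, -40, 0, 94], "newtons": 15}}

```text
clock: 2.08
eef_pos: [465.2, 22.9, 84.9]
eef_rot: [-3.141, -0.001, 2.723]
wrist_force: [0.8, -0.7, 0.4]
finger_gap: 93.9
```

Run:
```python
from h import *
s=manip.read_state(); print(s['eef_pos'],s['eef_rot'],np.round(s['joints'],2))
c=manip.camera('wrist'); cv2.imwrite('pics/w2.png',c['image'])
```

```text
[465.17497633  22.88216675  84.9078738 ] [-3.14148243e+00 -5.74796210e-04  2.72290628e+00] [-0.03  0.28  1.89  0.    0.98 -1.18]
```

View pics/w2.png

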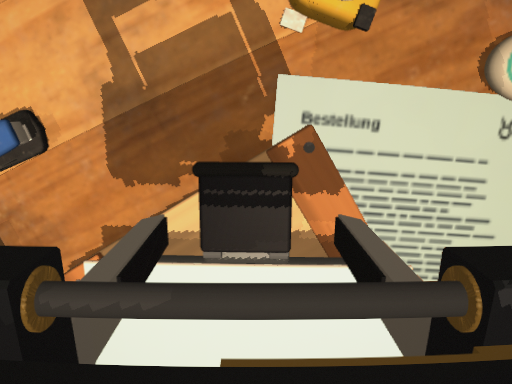

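The display (columns 200–290) lies between the fingers (168 and 335), so I'll descend and grip.

Call:
{"api": "arm_command", "payload": {"rows": [0, 0, -25, 0, 94, 0, 0, -20, 0, 94, 0, 0, -5, 0, 94, 0, 0, 0, 0, 80, 0, 0, 0, 0, 66], "newtons": 15}}

```text
clock: 2.75
eef_pos: [466.5, 21.7, 37.5]
eef_rot: [3.141, 0.001, 2.721]
wrist_force: [0.1, 0.5, 0.3]
finger_gap: 77.4
```

Call:
{"api": "arm_command", "payload": {"rows": [0, 0, 0, 0, 56, 0, 0, 0, 0, 52, 0, 0, 0, 0, 52, 0, 0, 0, 0, 52], "newtons": 15}}

```text
clock: 3.25
eef_pos: [466.0, 21.3, 36.6]
eef_rot: [-3.141, 0.0, 2.721]
wrist_force: [-2.4, -4.6, 5.9]
finger_gap: 59.9
```

```bash
cat > loc.py <<'E'
from h import *
s=manip.read_state(); print(s['clock'],s['eef_pos'],np.degrees(s['eef_rot']),s['wrist_force'],s['moment'],s['finger_gap'])
E
python3 loc.py
```

```text
3.25 [466.0415955   21.33112674  36.62830821] [-1.79994235e+02  1.00076504e-02  1.55889839e+02] [-2.4152105  -4.64142674  5.93300725] [-0.56057841  0.33170326 -0.13926701] 59.87960345538715
```

Call:
{"api": "arm_command", "payload": {"rows": [0, 0, 2, 0, 52, -3.3, -5.7, 0, 4, 52, -2.9, -5.8, 0, 4, 52, -2.3, -6.1, 0, 4.1, 52, -2.1, -6.1, 0, 4.1, 52]}}

```text
clock: 3.88
eef_pos: [455.5, -0.4, 38.9]
eef_rot: [3.138, 0.0, 3.006]
wrist_force: [-2.1, 5.7, 9.4]
finger_gap: 60.9
```

```bash
python3 loc.py
```

```text
3.875 [ 4.55500067e+02 -4.37806749e-01  3.88747185e+01] [1.79817549e+02 8.33902660e-04 1.72219226e+02] [-2.0552157   5.74507073  9.38801072] [ 1.07193325  0.35708947 -0.59232246] 60.94710744032635
```

Call:
{"api": "arm_command", "payload": {"rows": [-1.2, -6.8, 0, 4, 52, -0.9, -6.8, 0, 4, 52, -0.5, -6.8, 0, 4, 52, -0.2, -6.5, 0, 3.5, 52, 0, 0, 0, 0, 52]}}

```text
clock: 4.5
eef_pos: [453.4, -29.7, 39.1]
eef_rot: [-3.141, 0.002, -3.008]
wrist_force: [1.1, -6.9, 7.0]
finger_gap: 60.6
```

```bash
cat loc.py > loc2.py
cat >> loc2.py <<'E'
c=manip.camera('wrist'); np.save('wrist.npy',c,allow_pickle=True); import sys; cv2.imwrite('pics/%s.png'%sys.argv[1],cv2.resize(c['image'],(640,480)))
E
python3 loc2.py w3
```

```text
4.5 [453.36059817 -29.67462327  39.10352339] [-1.79940439e+02  1.03017883e-01 -1.72342662e+02] [ 1.13116927 -6.87051188  6.96904917] [-1.16410082 -0.03920012  0.17420925] 60.58684310814088
```

View pics/w3.png

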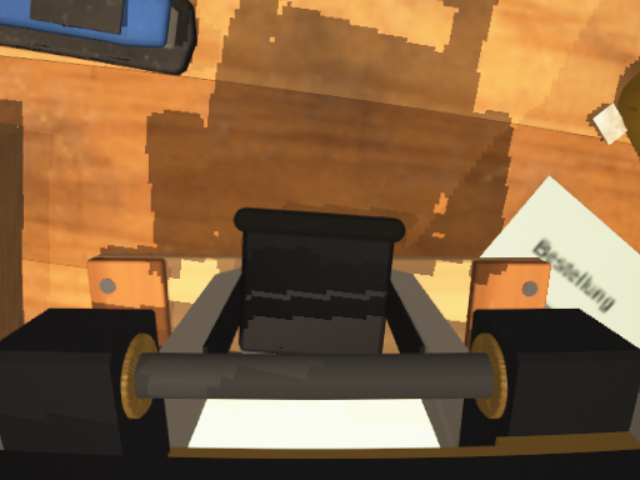

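Call:
{"api": "arm_command", "payload": {"rows": [0, 0, -2, 0, 52, 0, 0, 0, 0, 66, 0, 0, 0, 0, 80, 0, 0, 0, 0, 94, 0, 0, 40, 0, 94]}}

```text
clock: 5.18
eef_pos: [451.2, -28.8, 75.0]
eef_rot: [3.14, -0.005, -3.009]
wrist_force: [-0.2, -0.2, 0.9]
finger_gap: 92.2
```

Call:
{"api": "arm_command", "payload": {"rows": [-20, 0, 50, 0, 94, -30, 0, 60, 0, 94, 0, 0, 60, 0, 94, 0, 0, 50, 0, 94, 0, 0, 0, 0, 94]}}

```text
clock: 5.8
eef_pos: [405.5, -29.1, 295.5]
eef_rot: [-3.14, 0.006, -3.009]
wrist_force: [0.2, 0.5, -0.9]
finger_gap: 94.0
```

```bash
python3 loc2.py w4
```

```text
5.8 [405.53554343 -29.12816268 295.46884745] [-179.90489646    0.34137963 -172.38731623] [ 0.15407341  0.45778974 -0.94386139] [0.03482746 0.0095949  0.01505145] 94.03876938430624
```

View pics/w4.png

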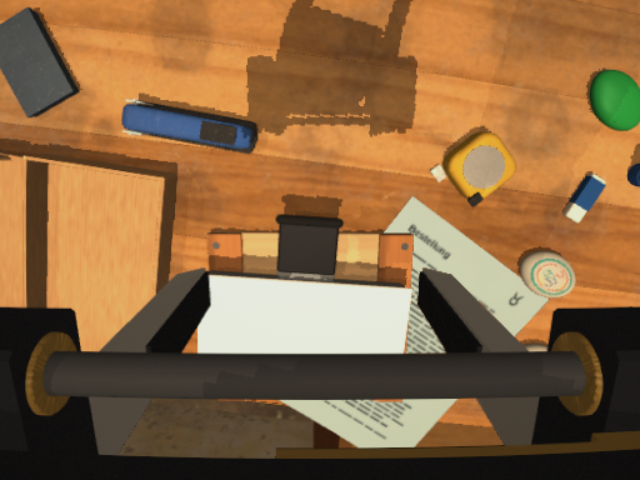

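```bash
cat > meas.py <<'E'
from h import *
c=np.load('wrist.npy',allow_pickle=True).item();k=.8
def rel(bar,pan,stand):
    b=ray(c,np.array(bar)*k,50);f=ray(c,np.array(pan)*k,52);s=ray(c,np.array(stand)*k,14)
    for q in(b,f,s): d=q[1]-q[0]; print(np.round(q[:,:2],1).tolist(),np.hypot(*d[:2]),np.degrees(np.arctan2(d[1],d[0]))-90)
    p=cloud(c); print('pan height',np.nanmedian(p[240:265,190:300,2]), [np.round(p[r,cc,2],1) for r,cc in((235,180),(240,310),(265,190),(265,300))])
E
python3 - <<'E'
from meas import *
rel([(276,219),(342,222)],[(204,271),(412,289)],[(208,234),(413,234)])
p=cloud(c); m=np.zeros((384,512),bool); m[226:282,165:328]=1; m&=(c['image'].min(2)>190)&(p[...,2]>30)
q=p[m]; A=np.c_[q[:,:2]-[500,-15],np.ones(len(q))]; print(np.linalg.lstsq(A,q[:,2],rcond=None)[0],len(q))
E
```

```text
[[425.4, -65.2], [419.7, 0.4]] 65.86665621603056 4.968247163207948
[[488.8, -132.4], [479.7, 82.7]] 215.33617998466823 2.4226760566714063
[[459.5, -139.7], [429.7, 82.9]] 224.65972976151562 7.6289537833103935
pan height 51.31836314679077 [np.float64(51.0), np.float64(51.0), np.float64(51.7), np.float64(50.3)]
[ 1.11069941e-03 -3.81849120e-05  5.13304289e+01] 8674
```

The bar runs (276,219)–(342,222), the pan front (204,271)–(412,289) with its left corner hidden by a finger, and the stand front (208,234)–(413,234). The scale is level and nearly square, so I'll measure the yaw more precisely from the top camera and edge fits.

```bash
cat > pan.py <<'E'
from h import *
def panrect():
  for n in('top','scene'):
    c=manip.camera(n); np.save(n+'.npy',c,allow_pickle=True); p=cloud(c)
    m=((c['image'].min(2)>150)&(abs(p[...,2]-50)<12)&(abs(p[...,0]-550)<130)&(abs(p[...,1]+15)<140)).astype(np.uint8)
    m=cv2.morphologyEx(m,cv2.MORPH_OPEN,np.ones((3,3)))
    cs=cv2.findContours(m,0,2)[0]
    if not cs: print(n,'none');continue
    k=max(cs,key=cv2.contourArea); w=ray(c,k.reshape(-1,2),52)[:,:2].astype(np.float32)
    r=cv2.minAreaRect(w); print(n,cv2.contourArea(k),np.round(r[0],1),np.round(r[1],1),round(r[2],2))
E
python3 - <<'E'
from pan import *
panrect()
c=np.load('wrist.npy',allow_pickle=True).item(); g=c['image'].astype(int).min(2)
e=[]
for u in range(175,325,3):
    col=g[200:285,u]; t=np.where((col[1:]>170)&(col[:-1]<=170))[0]
    if len(t): e.append((u,200+t[-1]+.5))
w=ray(c,e,52)[:,:2]; 
for _ in range(3):
    f=np.polyfit(w[:,1],w[:,0],1); r=w[:,0]-np.polyval(f,w[:,1]); w=w[abs(r)<1.5*np.std(r)+.3]
print('pan front yaw',-np.degrees(np.arctan(f[0])),len(w),np.std(r), 'x at y=-20',np.polyval(f,-20))
E
```

```text
top 1551.5 [548.5 -24.9] [130.9 220.3] 3.37
scene 1176.5 [553.3 -23.4] [132.5 228.5] 3.71
pan front yaw 3.5902157382310347 50 0.3873840167309144 x at y=-20 485.79403158738336
```

Call:
{"api": "arm_command", "payload": {"rows": [25, 0, -60, -4, 94, 24.5, 0, -60, 0, 94, 0, 0, -60, 0, 94, 0, 0, -50, 0, 94, 0, 0, -28, 0, 94], "newtons": 30}}

```text
clock: 6.58
eef_pos: [450.0, -28.8, 35.0]
eef_rot: [3.14, -0.006, -3.079]
wrist_force: [1.0, 0.5, 0.2]
finger_gap: 94.0
```

Call:
{"api": "arm_command", "payload": {"rows": [0, 0, 0, 0, 75, 0, 0, 0, 0, 60, 0, 0, 0, 0, 50, 0, 0, 0, 0, 50, 0, 0, 0, 0, 50], "newtons": 30}}

```text
clock: 7.2
eef_pos: [452.8, -29.2, 39.5]
eef_rot: [-3.141, 0.001, -3.079]
wrist_force: [-1.4, -0.8, 6.3]
finger_gap: 59.7
```

Call:
{"api": "arm_command", "payload": {"rows": [0, 0, 1, 0, 50, 0, 1, 0, 2, 50, 0, 1, 0, 2, 50, 0, 0.5, 0, 1.5, 50, 0, 0, -1, 0, 50]}}

```text
clock: 7.82
eef_pos: [452.3, -26.6, 39.2]
eef_rot: [-3.141, -0.0, -2.981]
wrist_force: [-6.8, -2.3, 15.6]
finger_gap: 59.9
```

```bash
python3 loc.py; python3 -c "
from pan import *
panrect()"
```

```text
7.825 [452.29453966 -26.55185463  39.15796155] [-1.79992688e+02 -1.01878766e-02 -1.70816081e+02] [-6.75102681 -2.32592476 15.57169455] [-0.42484887  1.03604211  0.05238554] 59.86376267205203
top 329.5 [557.6 -79.6] [129.   83.2] 8.93
scene 1070.0 [551.4 -10.2] [131.8 228. ] 8.7
```

Call:
{"api": "arm_command", "payload": {"rows": [0, 0, 0, 0, 65, 0, 0, 0, 0, 85, 0, 0, 0, 0, 94, 0, 0, 50, 0, 94, -30, -4.5, 10, 0, 94], "newtons": 4}}

```text
clock: 8.55
eef_pos: [423.8, -31.2, 101.0]
eef_rot: [-3.14, 0.004, -2.982]
wrist_force: [0.1, -0.9, -1.3]
finger_gap: 94.1
```

Call:
{"api": "arm_command", "payload": {"rows": [0, 0, 0, 0, 94, 0, 0, 0, 0, 94]}}

```text
clock: 8.8
eef_pos: [422.6, -31.1, 98.7]
eef_rot: [3.142, 0.0, -2.983]
wrist_force: [-0.4, -0.1, -0.2]
finger_gap: 93.8
```

```bash
python3 loc2.py w5; python3 -c "
from pan import *
panrect()
c=np.load('wrist.npy',allow_pickle=True).item();p=cloud(c); d=(c['image'].max(2)<60)&(abs(p[...,1]+31)<45)&(p[...,2]>30)&(p[...,2]<75)&(p[...,0]<485)
for x in range(405,485,8):
    q=p[d&(abs(p[...,0]-x)<4)]; 
    if len(q)>5: print(x,len(q),np.round(np.median(q[:,2]),1),np.round(np.percentile(q[:,1],[2,98]),1))
"
```

```text
8.8 [422.64910972 -31.09489486  98.65152669] [ 1.79999579e+02  6.38803215e-03 -1.70902982e+02] [-0.39384411 -0.12847425 -0.21273923] [0.03065903 0.06409095 0.00828061] 93.8113068135876
top 325.0 [556.4 -75.8] [129.2  91.5] 9.53
scene 1176.0 [551.9 -10.3] [131.5 228.3] 9.15
413 183 51.2 [-24.   -0.4]
421 961 52.8 [-60.2  -1.8]
429 1034 52.7 [-62.6  -2.4]
437 986 52.6 [-57.8  -1.3]
445 960 52.5 [-56.5   0.1]
453 915 52.5 [-55.4   1.7]
461 907 52.5 [-54.1   2.7]
469 775 52.5 [-52.9   2.9]
477 149 52.4 [-53.  -24.2]
```

View pics/w5.png

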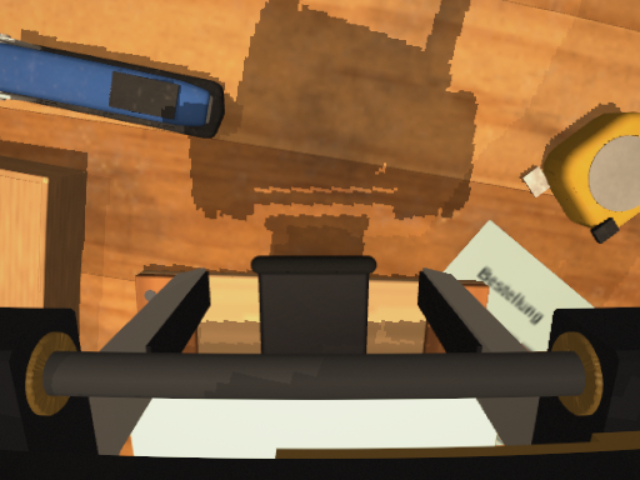

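The display is flat, with its bar spanning (252,264)–(376,264) centred between the fingers. I'll descend and pinch it.

Call:
{"api": "arm_command", "payload": {"rows": [0, 0, -30, 0, 94, 0, 0, -22, 0, 94, 0, 0, -3, 0, 85, 0, 0, 0, 0, 75, 0, 0, 0, 0, 66], "newtons": 4}}

```text
clock: 9.57
eef_pos: [422.8, -31.1, 44.5]
eef_rot: [-3.141, 0.001, -2.983]
wrist_force: [0.4, 0.2, 0.2]
finger_gap: 68.5
```

Call:
{"api": "arm_command", "payload": {"rows": [0, 0, 0, 0, 62, 0, 0, 0, 0, 62, 0, 0, 0, 0, 62], "newtons": 4}}

```text
clock: 9.95
eef_pos: [422.7, -31.2, 44.1]
eef_rot: [-3.141, 0.001, -2.983]
wrist_force: [2.0, -0.6, 0.6]
finger_gap: 66.8
```

Call:
{"api": "arm_command", "payload": {"rows": [1.0, 0.2, 10.7, 0, 62, 3.0, 0.5, 10.3, 0, 62, 4.9, 0.8, 9.5, 0, 62, 6.6, 1.0, 8.4, 0, 62, 8.1, 1.3, 7.0, 0, 62]}}

```text
clock: 10.58
eef_pos: [446.4, -27.2, 90.3]
eef_rot: [3.142, -0.0, -2.983]
wrist_force: [-1.5, -0.1, -1.5]
finger_gap: 67.0
```

```bash
python3 loc2.py w6; python3 -c "
from pan import *
panrect()"
```

```text
10.575 [446.40110122 -27.20118996  90.32145713] [ 1.79999788e+02 -3.49448552e-04 -1.70898140e+02] [-1.47161003 -0.07071443 -1.4647088 ] [ 0.00721378  0.29067622 -0.02658583] 67.0279185668049
top 272.5 [556.  -76.5] [129.8  90.2] 9.53
scene 1162.5 [551.2 -10.3] [131.6 228.1] 8.7
```

View pics/w6.png

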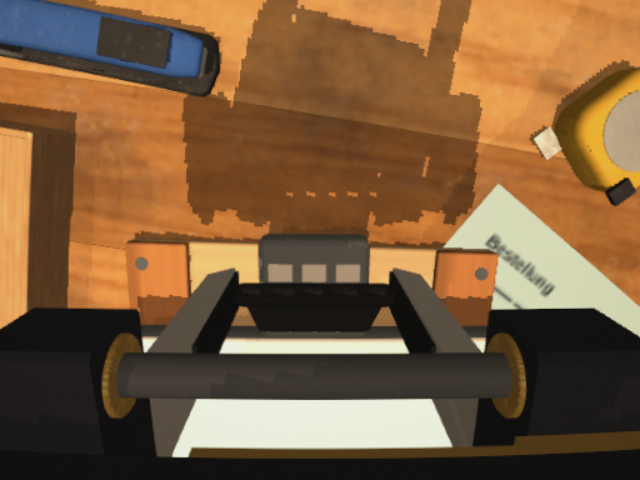

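The bar (240–390, row 293) is held and the display is swinging up with the scale unmoved. I'll continue.

Call:
{"api": "arm_command", "payload": {"rows": [9.2, 1.5, 5.3, 0, 62, 10.1, 1.6, 3.4, 0, 62, 10.5, 1.7, 1.4, 0, 62, 10.6, 1.7, -0.7, 0, 62, 10.3, 1.6, -2.7, 0, 62]}}

```text
clock: 11.35
eef_pos: [497.8, -19.1, 96.5]
eef_rot: [-3.141, 0.001, -2.983]
wrist_force: [-0.7, 1.2, 2.1]
finger_gap: 65.1
```

Call:
{"api": "arm_command", "payload": {"rows": [0, 0, 0, 0, 62, 0, 0, 0, 0, 75, 0, 0, 0, 0, 94, 0, 0, 0, 0, 94, 0, 0, 40, 0, 94]}}

```text
clock: 11.98
eef_pos: [495.2, -19.1, 134.9]
eef_rot: [3.14, -0.005, -2.983]
wrist_force: [0.2, 0.7, 0.2]
finger_gap: 93.3
```

Call:
{"api": "arm_command", "payload": {"rows": [-30, 0, 60, 0, 94, -40, 10, 60, 0, 94, -20, 10, 50, 0, 94, 0, 0, 0, 0, 94]}}

```text
clock: 12.48
eef_pos: [414.4, -0.3, 297.4]
eef_rot: [-3.14, 0.007, -2.982]
wrist_force: [-0.1, 0.6, -0.3]
finger_gap: 93.7
```

```bash
python3 loc2.py w7; python3 -c "
from pan import *
panrect()
c=np.load('wrist.npy',allow_pickle=True).item()
for n in('wrist','scene','top'):
    c=np.load(n+'.npy',allow_pickle=True).item();p=cloud(c); O=np.array([549,-11.5]);a=np.radians(8.5);R=np.array([[np.cos(a),np.sin(a)],[-np.sin(a),np.cos(a)]])
    q=(p[...,:2]-O)@R.T; m=(abs(q[...,0]+60)<40)&(abs(q[...,1])<30)&(p[...,2]>57)&(p[...,2]<115)
    print(n,m.sum()); X=q[m];Z=p[m][:,2]
    for z in range(60,112,8):
        t=abs(Z-z)<4
        if t.sum()>3: print(z,t.sum(),np.round(np.percentile(X[t,0],[10,50,90]),1))
"
```

```text
12.475 [ 4.14449888e+02 -3.31698587e-01  2.97377214e+02] [-179.89968291    0.39968964 -170.86950714] [-0.14338855  0.57147574 -0.27273007] [ 0.04571732 -0.01473783 -0.03108974] 93.70913047232493
top 1393.5 [546.6 -12.1] [130.8 219.9] 8.93
scene 1053.0 [551.3 -10.3] [131.5 228. ] 8.7
wrist 1235
60 86 [-75.1 -74.7 -74. ]
68 128 [-74.6 -74.  -73.3]
76 135 [-73.6 -73.  -72.4]
84 146 [-72.8 -72.2 -71.4]
92 158 [-71.7 -71.  -70.3]
100 116 [-70.6 -70.  -69.5]
108 466 [-70.1 -67.  -62.1]
scene 135
60 14 [-73.3 -71.9 -50. ]
68 17 [-72.3 -70.9 -66.5]
76 20 [-72.1 -70.4 -66.6]
84 18 [-71.2 -69.9 -67.7]
92 16 [-69.8 -68.5 -64.3]
100 20 [-69.  -67.9 -65.1]
108 28 [-68.1 -65.8 -60.8]
top 164
60 13 [-76.1 -73.8 -73. ]
68 22 [-75.  -73.5 -70.6]
76 22 [-74.  -71.6 -70.2]
84 27 [-73.4 -70.9 -67.9]
92 24 [-73.1 -69.8 -67.2]
100 26 [-70.8 -68.1 -64.4]
108 30 [-68.8 -66.2 -63.3]
```

View pics/w7.png

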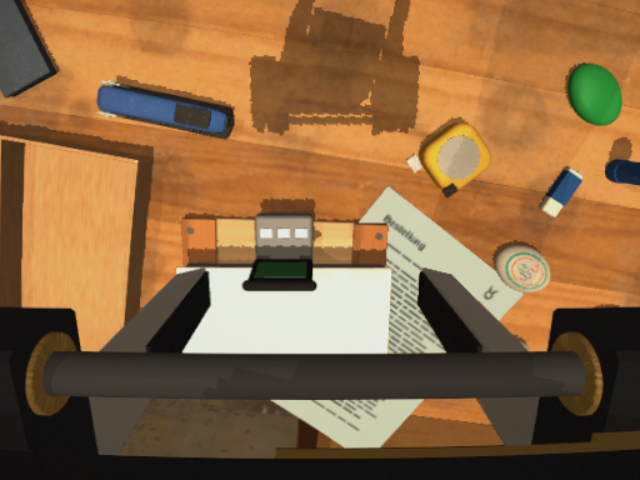

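Call:
{"api": "arm_command", "payload": {"rows": [10, -10, 0, 0, 40, 15, -10, -30, 0, 0, 15, -5, -60, 0, 0, 0, 0, -60, 0, 0, 0, 0, -41, 0, 0], "newtons": 10}}

```text
clock: 13.25
eef_pos: [453.5, -26.3, 99.0]
eef_rot: [3.14, -0.004, -2.983]
wrist_force: [0.3, 0.2, 0.3]
finger_gap: 47.4
```

Call:
{"api": "arm_command", "payload": {"rows": [0, 0, 0, 0, 0, 0, 0, 0, 0, 0]}}

```text
clock: 13.5
eef_pos: [455.2, -26.0, 103.9]
eef_rot: [-3.141, 0.001, -2.983]
wrist_force: [0.2, 1.4, 0.1]
finger_gap: 27.2
```

Call:
{"api": "arm_command", "payload": {"rows": [7, 1, 0, 0, 0, 7, 1.1, 0, 0, 0, 7, 1.1, 0, 0, 0, 7, 1.1, 0, 0, 0, 0, 0, 0, 0, 0]}}

```text
clock: 14.12
eef_pos: [482.8, -21.2, 102.7]
eef_rot: [3.142, 0.0, -2.983]
wrist_force: [-0.7, 0.6, -0.6]
finger_gap: 0.6
```

```bash
cat > disp.py <<'E'
from pan import *
def disp(names=('wrist','scene','top')):
  for n in names:
    c=manip.camera(n);p=cloud(c); O=np.array([549,-11.5]);a=np.radians(8.8);R=np.array([[np.cos(a),np.sin(a)],[-np.sin(a),np.cos(a)]])
    q=(p[...,:2]-O)@R.T; m=(abs(q[...,0]+60)<32)&(abs(q[...,1])<30)&(p[...,2]>57)&(p[...,2]<98)
    X=q[m][:,0];Z=p[m][:,2]; zs=[];xs=[]
    for z in range(60,100,4):
        t=abs(Z-z)<2
        if t.sum()>3: zs.append(z);xs.append(np.median(X[t]))
    if len(zs)>3: f=np.polyfit(zs,xs,1); print(n,m.sum(),'angle',90+np.degrees(np.arctan(f[0])),np.round(xs,1))
E
python3 loc.py; python3 -c "
from disp import *
disp()"
```

```text
14.125 [482.75725182 -21.20621491 102.74081828] [ 1.79999049e+02  6.44521368e-03 -1.70887559e+02] [-0.7422317   0.5633404  -0.64923207] [ 0.01982267  0.00997976 -0.00236479] 0.5652977283499045
wrist 2509 angle 97.29391125485478 [-70.9 -69.7 -68.  -66.2 -64.5 -62.8 -61.1 -59.5 -58.3 -77. ]
scene 111 angle 110.00224361641935 [-69.1 -67.1 -66.4 -63.7 -62.6 -61.2 -59.7 -58.2 -57.  -56.3]
top 120 angle 110.07326190007713 [-69.3 -67.  -66.8 -63.9 -65.4 -61.7 -59.  -59.8 -58.  -55.5]
```

Call:
{"api": "arm_command", "payload": {"rows": [-20, -3, 0, 0, 0, -20, 0, 30, 0, 40, 0, 0, 60, 0, 94, -20, 10, 60, 0, 94, -10, 10, 45, 0, 94]}}

```text
clock: 14.9
eef_pos: [412.0, -4.4, 298.9]
eef_rot: [-3.141, 0.002, -2.983]
wrist_force: [0.5, 0.1, 0.3]
finger_gap: 37.4
```

Call:
{"api": "arm_command", "payload": {"rows": [0, 0, 0, 0, 94]}}

```text
clock: 15.02
eef_pos: [413.2, -4.3, 299.6]
eef_rot: [-3.14, 0.006, -2.982]
wrist_force: [0.3, 0.2, -0.2]
finger_gap: 46.9
```

```bash
python3 loc2.py w8; python3 -c "
from disp import *
disp(); panrect()
# stones: pale blobs
for n in('wrist','top','scene'):
    c=np.load(n+'.npy',allow_pickle=True).item();p=cloud(c)
    hsv=cv2.cvtColor(c['image'],cv2.COLOR_BGR2HSV)
    m=((p[...,2]>5)&(p[...,2]<30)&(hsv[...,1]<140)&(abs(p[...,0]-510)<130)&(abs(p[...,1]-260)<100)).astype(np.uint8)
    m=cv2.morphologyEx(m,cv2.MORPH_CLOSE,np.ones((5,5)))
    for k in cv2.findContours(m,0,2)[0]:
        if len(k)<8 or cv2.contourArea(k)<30: continue
        w=ray(c,k.reshape(-1,2),9)[:,:2].astype(np.float32); r=cv2.fitEllipse(w); print(n,np.round(r[0],1),np.round(r[1],1),round(r[2],1))
"
```

```text
15.025 [413.2192221   -4.26193365 299.57186678] [-179.90758387    0.36746343 -170.86449521] [ 0.33166273  0.18001232 -0.15524504] [0.01089441 0.01058869 0.04334669] 46.94022564275957
wrist 1168 angle 112.55975728386349 [-71.2 -69.9 -68.3 -66.6 -64.8 -63.3 -61.6 -59.9 -58.2 -56.2]
scene 124 angle 112.87939212652893 [-68.6 -67.5 -66.9 -64.1 -62.6 -60.8 -58.7 -57.7 -55.6 -54. ]
top 166 angle 112.03131900102078 [-69.1 -68.  -65.1 -65.8 -63.6 -61.6 -59.3 -59.1 -56.7 -53.9]
top 1325.0 [546.1 -12.3] [130.6 220.1] 8.44
scene 987.0 [551.3 -10.3] [131.5 228. ] 8.7
wrist [459.2 248.4] [56.7 71.6] 143.3
wrist [385.3 261.8] [12.3 24. ] 174.6
scene [520.8 223.6] [121.2 204.8] 83.6
```

Call:
{"api": "arm_command", "payload": {"rows": [4, 50, 0, 0, 94, 4, 50, 0, 0, 94, 4, 50, 0, 0, 94, 4, 50, 0, 0, 94, 2, 44, 0, 0, 94]}}

```text
clock: 15.95
eef_pos: [430.7, 241.1, 295.4]
eef_rot: [-3.141, -0.001, -2.982]
wrist_force: [0.8, -1.0, -0.1]
finger_gap: 93.9
```

Call:
{"api": "arm_command", "payload": {"rows": [0, 0, 0, 0, 94, 0, 0, 0, 0, 94]}}

```text
clock: 16.2
eef_pos: [430.8, 238.9, 295.7]
eef_rot: [-3.141, -0.001, -2.983]
wrist_force: [-0.5, 0.3, -0.1]
finger_gap: 94.0
```

```bash
python3 loc2.py w9
```

```text
16.2 [430.78715772 238.89148236 295.67677496] [-1.79967858e+02 -7.02104760e-02 -1.70896173e+02] [-0.54099189  0.27670247 -0.13817369] [ 0.02885358 -0.00089369  0.03889127] 94.04816411245893
```

View pics/w9.png

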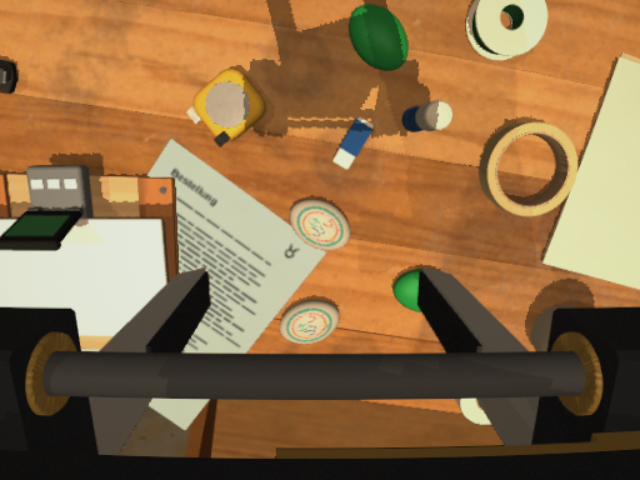

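Stones at (320,223) and (309,321); nothing else belongs to the order. I'll fit their ellipses from depth.

```bash
cat > stones.py <<'E'
from h import *
def stones(c,boxes,k=.8,zmin=6,zmax=40,zr=9):
    p=cloud(c)
    for (u,v) in boxes:
        m=np.zeros((384,512),np.uint8); u,v=int(u*k),int(v*k)
        m[max(v-34,0):v+34,max(u-34,0):u+34]=1; m&=((p[...,2]>zmin)&(p[...,2]<zmax)).astype(np.uint8)
        m=cv2.morphologyEx(m,cv2.MORPH_OPEN,np.ones((3,3)))
        K=max(cv2.findContours(m,0,1)[0],key=cv2.contourArea)
        w=ray(c,K.reshape(-1,2),zr)[:,:2].astype(np.float32); r=cv2.fitEllipse(w)
        # fitEllipse angle: direction of first axis (short) = angle
        print(np.round(r[0],1),np.round(r[1],1),'short axis dir deg',round(r[2],1),'zmax',np.nanmax(p[...,2][m>0]))
E
python3 -c "
from stones import *
c=np.load('wrist.npy',allow_pickle=True).item(); stones(c,[(320,223),(309,321)])"
```

```text
[456.5 248.8] [50.5 70.2] short axis dir deg 157.2 zmax 21.33546063163078
[572.6 254.6] [51.  71.1] short axis dir deg 30.7 zmax 21.568945816500616
```

Call:
{"api": "arm_command", "payload": {"rows": [28, 3, 0, -9.8, 94, 28, 3, 0, -9.8, 94, 28, 3, 0, -9.8, 94, 28, 3, -30, -9.8, 94, 29.8, 3.7, -40, -9.8, 94], "newtons": 25}}

```text
clock: 16.88
eef_pos: [574.1, 253.8, 226.4]
eef_rot: [3.14, 0.001, 2.438]
wrist_force: [0.1, 0.2, -0.1]
finger_gap: 93.9
```

Call:
{"api": "arm_command", "payload": {"rows": [0, 0, -50, -9.8, 94, 0, 0, -50, -9.6, 94, 0, 0, -40, 0, 94, 0, 0, 0, 0, 94]}}

```text
clock: 17.38
eef_pos: [571.6, 253.4, 84.0]
eef_rot: [-3.136, -0.001, 2.105]
wrist_force: [-0.5, -0.2, 0.6]
finger_gap: 93.9
```

```bash
python3 loc2.py w10; python3 -c "
from stones import *
c=np.load('wrist.npy',allow_pickle=True).item();p=cloud(c)
m=((p[...,2]>7)&(p[...,2]<40)&(abs(p[...,0]-572)<55)&(abs(p[...,1]-254)<50)).astype(np.uint8)
m=cv2.morphologyEx(m,cv2.MORPH_OPEN,np.ones((3,3)))
K=max(cv2.findContours(m,0,1)[0],key=cv2.contourArea);w=ray(c,K.reshape(-1,2),9)[:,:2].astype(np.float32);print(cv2.fitEllipse(w))
"
```

```text
17.375 [571.55879923 253.40614636  83.96492783] [-1.79702230e+02 -4.73798369e-02  1.20629450e+02] [-0.45408158 -0.15432937  0.60646533] [-0.05239199  0.01595148  0.0268538 ] 93.86475410989216
((572.9306030273438, 255.43312072753906), (50.49182891845703, 71.5303955078125), 28.970142364501953)
```

Call:
{"api": "arm_command", "payload": {"rows": [1, 1.5, -40, -1, 94, 0, 0, -25, 0, 94, 0, 0, -6, 0, 94, 0, 0, 0, 0, 70, 0, 0, 0, 0, 50], "newtons": 25}}

```text
clock: 18.05
eef_pos: [574.5, 256.9, 17.3]
eef_rot: [3.139, 0.0, 2.089]
wrist_force: [-0.0, -0.7, -0.1]
finger_gap: 77.3
```

Call:
{"api": "arm_command", "payload": {"rows": [0, 0, 0, 0, 40, 0, 0, 0, 0, 40, 0, 0, 0, 0, 40, 0, 0, 15, 0, 40, 0, 0, 30, 0, 40]}}

```text
clock: 18.68
eef_pos: [573.0, 256.4, 60.6]
eef_rot: [-3.139, -0.0, 2.089]
wrist_force: [0.5, 0.3, -1.8]
finger_gap: 49.7
```

Call:
{"api": "arm_command", "payload": {"rows": [0, 0, 40, 0, 40, 0, 0, 40, 0, 40]}}

```text
clock: 18.92
eef_pos: [573.5, 256.6, 142.5]
eef_rot: [3.141, 0.0, 2.089]
wrist_force: [1.2, 1.1, -1.7]
finger_gap: 49.5
```

```bash
python3 loc.py
```

```text
18.925 [573.47674365 256.61286334 142.54073187] [1.79978689e+02 2.43478833e-03 1.19700983e+02] [ 1.1937108   1.08247857 -1.65207474] [-0.05408962 -0.00466783 -0.00488396] 49.546353016729235
```

Call:
{"api": "arm_command", "payload": {"rows": [-3, -45, 0, 0, 40, -4, -50, 0, 0, 40, -4, -50, 0, 0, 40, -4, -45, 0, 0, 40, 0, -21, 0, 0, 40]}}

```text
clock: 19.55
eef_pos: [558.5, 43.8, 141.3]
eef_rot: [3.141, 0.0, 2.087]
wrist_force: [0.6, 0.8, -1.5]
finger_gap: 49.3
```

Call:
{"api": "arm_command", "payload": {"rows": [0, 0, 0, 0, 40, 0, 0, -35, 0, 40, 0, 0, -25, 0, 40, 0, 0, -8, 0, 40, 0, 0, 0, 0, 40]}}

```text
clock: 20.18
eef_pos: [558.8, 46.4, 72.6]
eef_rot: [-3.142, -0.0, 2.09]
wrist_force: [0.5, -0.1, -1.5]
finger_gap: 49.6
```

```bash
python3 loc.py
```

```text
20.175 [558.78085205  46.40328454  72.64519948] [-1.79998361e+02 -7.56397478e-03  1.19749668e+02] [ 0.48981109 -0.07188022 -1.46756523] [-6.82159426e-02  4.02799300e-02  5.75824590e-05] 49.5540372168306
```

Call:
{"api": "arm_command", "payload": {"rows": [0, 0, -4, 0, 40, 0, 0, -2, 0, 40, 0, 0, 0, 0, 40]}}

```text
clock: 20.55
eef_pos: [559.0, 45.8, 67.3]
eef_rot: [3.14, 0.0, 2.089]
wrist_force: [-1.5, 0.6, 4.2]
finger_gap: 49.8
```

Call:
{"api": "arm_command", "payload": {"rows": [0, 0, 0, 0, 55, 0, 0, 0, 0, 66, 0, 0, 20, 0, 66, 0, 0, 50, 0, 70, 0, 0, 50, 0, 94]}}

```text
clock: 21.18
eef_pos: [558.3, 45.6, 187.7]
eef_rot: [-3.141, -0.0, 2.089]
wrist_force: [-0.3, 0.3, 0.0]
finger_gap: 77.2
```

Call:
{"api": "arm_command", "payload": {"rows": [-20, 30, 40, 0, 94, -20, 50, 20, 0, 94, -20, 50, 0, -8, 94, -20, 50, 0, -10, 94, -20, 20, -20, -10, 94]}}

```text
clock: 21.8
eef_pos: [458.2, 247.6, 227.2]
eef_rot: [3.139, -0.001, 1.598]
wrist_force: [0.1, 0.6, -0.5]
finger_gap: 93.9
```

```bash
python3 loc.py; python3 -c "
from disp import *
disp(('scene','top')); panrect()
for n in('top','scene'):
    c=np.load(n+'.npy',allow_pickle=True).item();p=cloud(c)
    m=(p[...,2]>57)&(p[...,2]<85)&(abs(p[...,0]-565)<45)&(abs(p[...,1]+10)<120); print(n,m.sum(),np.round(np.median(p[m],0),1),np.round(np.percentile(p[m],95,axis=0)))
"
```

```text
21.8 [458.19609447 247.61911405 227.15533098] [ 1.79862103e+02 -6.52834339e-02  9.15377264e+01] [ 0.07689346  0.59812287 -0.51017428] [-0.0231097   0.06825363 -0.00824109] 93.93814197025534
scene 124 angle 110.85591911322895 [-69.1 -67.1 -65.4 -65.  -62.8 -61.4 -59.7 -59.2 -57.  -54.4]
top 160 angle 112.47554508310654 [-69.1 -68.1 -66.2 -65.7 -63.  -62.7 -60.2 -57.8 -56.6 -54.3]
top 828.5 [552.  -45.3] [130.5 152.7] 8.74
scene 618.0 [551.2 -10.3] [131.5 228. ] 8.7
top 176 [553.4  42.   66.6] [578.  70.  72.]
scene 179 [554.1  56.5  69.2] [579.  77.  74.]
```

Call:
{"api": "arm_command", "payload": {"rows": [0, 0, -50, -10, 94, 0, 0, -50, -10, 94, -1.5, 1, -42, -4, 94, 0, 0, 0, 0, 94]}}

```text
clock: 22.5
eef_pos: [456.9, 245.0, 82.8]
eef_rot: [-3.139, 0.003, 1.184]
wrist_force: [0.3, 0.1, 0.8]
finger_gap: 94.1
```

```bash
cat > st.py <<'E'
from stones import *
def near(x,y,z0=7,z1=40,zr=9,h=50):
    c=manip.camera('wrist');np.save('wrist.npy',c,allow_pickle=True);p=cloud(c)
    m=((p[...,2]>z0)&(p[...,2]<z1)&(abs(p[...,0]-x)<h)&(abs(p[...,1]-y)<h)).astype(np.uint8)
    m=cv2.morphologyEx(m,cv2.MORPH_OPEN,np.ones((3,3)))
    K=max(cv2.findContours(m,0,1)[0],key=cv2.contourArea);w=ray(c,K.reshape(-1,2),zr)[:,:2].astype(np.float32);print(np.round(np.hstack([np.ravel(a) for a in cv2.fitEllipse(w)]),1))
E
python3 loc.py; python3 -c "
from st import *
near(456,249)"
```

```text
22.5 [456.94480425 245.03214896  82.76824362] [-179.83376229    0.18036319   67.85167833] [0.33120931 0.09754714 0.83576242] [-0.02853497  0.10033112 -0.05251677] 94.10370124245341
[457.1 249.4  50.5  71.5 158. ]
```

Call:
{"api": "arm_command", "payload": {"rows": [0.5, 4, -40, 0, 94, 0, 0, -25, 0, 94, 0, 0, -5, 0, 94, 0, 0, 0, 0, 70, 0, 0, 0, 0, 50], "newtons": 25}}

```text
clock: 23.18
eef_pos: [458.7, 250.7, 16.0]
eef_rot: [3.14, -0.002, 1.183]
wrist_force: [-0.6, 0.6, 0.4]
finger_gap: 77.4
```

Call:
{"api": "arm_command", "payload": {"rows": [0, 0, 0, 0, 40, 0, 0, 0, 0, 40, 0, 0, 0, 0, 40, 0, 0, 15, 0, 40, 0, 0, 30, 0, 40]}}

```text
clock: 23.8
eef_pos: [457.2, 250.1, 59.8]
eef_rot: [-3.14, 0.002, 1.183]
wrist_force: [-0.2, -0.0, -1.9]
finger_gap: 49.2
```

Call:
{"api": "arm_command", "payload": {"rows": [0, 0, 50, 0, 40, 0, 0, 50, 0, 40, 0, 0, 30, 0, 40]}}

```text
clock: 24.18
eef_pos: [457.9, 250.5, 192.9]
eef_rot: [3.139, -0.002, 1.183]
wrist_force: [-0.3, -0.3, -2.2]
finger_gap: 49.6
```

```bash
python3 loc.py
```

```text
24.175 [457.94578032 250.49657999 192.89209015] [ 1.79876765e+02 -1.34265733e-01  6.77616858e+01] [-0.34479111 -0.30226686 -2.18464928] [-0.05799493  0.10196198  0.0148809 ] 49.625210569076174
```

Call:
{"api": "arm_command", "payload": {"rows": [20, -45, 0, 0, 40, 22, -53, 0, 0, 40, 22, -53, 0, 0, 40, 22, -53, 0, 0, 40, 20, -53, 0, 0, 40]}}

```text
clock: 24.8
eef_pos: [564.0, -8.4, 190.4]
eef_rot: [3.141, -0.0, 1.183]
wrist_force: [0.1, 0.3, -0.9]
finger_gap: 49.4
```

Call:
{"api": "arm_command", "payload": {"rows": [10, -51, 0, 0, 40, 0, 0, 0, 0, 40, 0, 0, -50, 0, 40, 0, 0, -45, 0, 40, 0, 0, 0, 0, 40]}}

```text
clock: 25.42
eef_pos: [572.1, -56.6, 92.4]
eef_rot: [-3.136, 0.001, 1.183]
wrist_force: [0.6, 0.3, -1.0]
finger_gap: 49.5
```

```bash
python3 loc.py
```

```text
25.425 [572.08454847 -56.64419439  92.42552769] [-1.79691359e+02  6.65476647e-02  6.77993104e+01] [ 0.63017334  0.31604548 -0.97145537] [-0.06546753  0.11024711 -0.07308984] 49.51681715613428
```

Call:
{"api": "arm_command", "payload": {"rows": [0, 0, -15, 0, 40, 0, 0, -8, 0, 40, 0, 0, -2, 0, 40, 0, 0, 0, 0, 40]}}

```text
clock: 25.92
eef_pos: [573.9, -57.7, 69.8]
eef_rot: [3.141, -0.0, 1.183]
wrist_force: [0.2, 0.4, -1.0]
finger_gap: 49.6
```

Call:
{"api": "arm_command", "payload": {"rows": [0, 0, 0, 0, 55, 0, 0, 0, 0, 66, 0, 0, 20, 0, 66, 0, 0, 50, 0, 70, 0, 0, 40, 0, 94]}}

```text
clock: 26.55
eef_pos: [573.9, -57.6, 181.4]
eef_rot: [3.141, -0.0, 1.183]
wrist_force: [0.6, -0.1, -1.3]
finger_gap: 76.9
```

Call:
{"api": "arm_command", "payload": {"rows": [0, 0, 40, 0, 94, 0, 0, 40, 0, 94, 0, 0, 0, 0, 94, 0, 0, 0, 0, 94]}}

```text
clock: 27.05
eef_pos: [573.5, -57.6, 258.5]
eef_rot: [-3.141, 0.0, 1.183]
wrist_force: [-0.0, 0.4, -2.2]
finger_gap: 94.0
```

```bash
python3 loc2.py w11; python3 -c "
from disp import *
disp(('scene',)); panrect()"
```

```text
27.05 [573.45162925 -57.59980377 258.50841653] [-1.79943463e+02  1.33278660e-02  6.77568776e+01] [-0.01681343  0.35098228 -2.21902596] [-0.01313888  0.09584127  0.03823893] 93.95324727132348
scene 124 angle 113.15343661210991 [-69.6 -67.4 -66.5 -65.9 -62.9 -61.4 -60.1 -57.8 -56.  -54.1]
top 393.5 [557.3 -81.3] [129.4  80.8] 7.88
scene 542.0 [547.5  13.4] [131.  178.4] 8.97
```

View pics/w11.png

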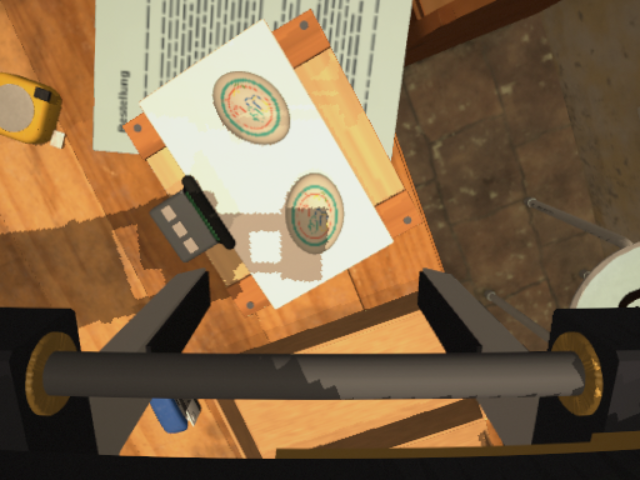

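Both stones lie on the pan: (251,107) and (315,213). The scale is parallel to the stand. Next I'll measure the stones and the mailer.

Run:
```python
from h import *
c=np.load('wrist.npy',allow_pickle=True).item();p=cloud(c)
for nm,(x,y) in dict(s1=(574,-58),s2=(558,46)).items():
    m=((p[...,2]>57)&(p[...,2]<80)&(abs(p[...,0]-x)<50)&(abs(p[...,1]-y)<48)).astype(np.uint8)
    K=max(cv2.findContours(m,0,1)[0],key=cv2.contourArea);w=ray(c,K.reshape(-1,2),61)[:,:2].astype(np.float32);print(nm,np.round(np.hstack([np.ravel(a) for a in cv2.fitEllipse(w)]),1))
pts=[]
for n in('top','scene'):
    c=np.load(n+'.npy',allow_pickle=True).item();p=cloud(c).reshape(-1,3)
    q=p[(p[:,2]>32)&(p[:,2]<50)&(p[:,0]>370)&(p[:,0]<720)&(p[:,1]<-120)&(p[:,1]>-340)]
    print(n,len(q))
    q=q[(q[:,1]<-145)]
    for x in range(380,720,20):
        t=abs(q[:,0]-x)<10
        if t.sum()>2: print(x,t.sum(),np.round(np.percentile(q[t,1],[0,10,50,90,100])))
```

```text
s1 [573.  -58.3  50.4  71.  157.7]
s2 [558.6  44.5  50.5  70.8  27.8]
top 446
400 110 [-340. -330. -266. -193. -181.]
420 28 [-339. -338. -331. -183. -181.]
440 25 [-340. -338. -331. -184. -183.]
460 26 [-339. -338. -332. -185. -183.]
480 22 [-340. -338. -331. -185. -183.]
500 23 [-340. -338. -333. -186. -183.]
520 19 [-339. -338. -332. -186. -185.]
540 22 [-340. -338. -333. -187. -185.]
560 17 [-340. -338. -333. -187. -186.]
580 16 [-339. -338. -333. -188. -187.]
600 13 [-340. -339. -334. -189. -188.]
620 17 [-340. -338. -333. -188. -188.]
640 12 [-340. -339. -335. -189. -188.]
660 80 [-339. -325. -267. -203. -190.]
scene 515
400 68 [-337. -322. -249. -187. -179.]
420 34 [-333. -330. -189. -180. -173.]
440 31 [-338. -334. -190. -180. -177.]
460 36 [-334. -331. -189. -181. -179.]
480 36 [-335. -331. -189. -179. -177.]
500 34 [-334. -331. -190. -183. -182.]
520 29 [-339. -332. -188. -183. -182.]
540 29 [-338. -333. -190. -184. -182.]
560 28 [-339. -336. -192. -185. -180.]
580 30 [-333. -331. -192. -185. -183.]
600 32 [-339. -332. -192. -186. -183.]
620 32 [-339. -333. -259. -186. -179.]
640 28 [-339. -333. -193. -186. -182.]
660 66 [-335. -322. -254. -192. -183.]
```

Call:
{"api": "arm_command", "payload": {"rows": [0, 0, -40, 0, 70, 0, 0, -60, 0, 70, 0, 0, -50, 0, 70, 0, 0, -30, 0, 70, 0, 0, -12, 0, 70], "newtons": 25}}

```text
clock: 27.88
eef_pos: [572.8, -57.5, 65.4]
eef_rot: [-3.139, 0.001, 1.183]
wrist_force: [-0.2, 0.6, 1.1]
finger_gap: 70.0
```

Call:
{"api": "arm_command", "payload": {"rows": [0, 0, 0, 0, 55, 0, 0, 0, 0, 40, 0, 0, 0, 0, 40, 0, 0, 0, 0, 40, 0, 0, 15, 0, 40]}}

```text
clock: 28.5
eef_pos: [573.2, -57.5, 82.3]
eef_rot: [-3.14, 0.0, 1.183]
wrist_force: [-0.3, -0.0, -2.4]
finger_gap: 49.6
```

Call:
{"api": "arm_command", "payload": {"rows": [0, 0, 50, 0, 40, 0, 0, 50, 0, 40]}}

```text
clock: 28.75
eef_pos: [573.4, -57.6, 184.5]
eef_rot: [-3.141, 0.0, 1.183]
wrist_force: [0.7, -0.9, -1.3]
finger_gap: 49.3
```

```bash
python3 loc.py
```

```text
28.75 [573.37917102 -57.57106156 184.46240528] [-1.79976400e+02  5.34278845e-03  6.77577034e+01] [ 0.70340606 -0.91419543 -1.31003814] [-0.05485616  0.0717531  -0.06477484] 49.31358720827548
```

Call:
{"api": "arm_command", "payload": {"rows": [4, -45, 0, 0, 40, 5, -52, 0, 0, 40, 5, -52, 0, 0, 40, 5, -52, 0, 0, 40, 0, -2, 0, 0, 40]}}

```text
clock: 29.38
eef_pos: [592.1, -263.7, 182.6]
eef_rot: [-3.141, 0.0, 1.179]
wrist_force: [-0.2, 0.6, -1.5]
finger_gap: 49.0
```

Call:
{"api": "arm_command", "payload": {"rows": [0, 0, -50, 0, 40, 0, 0, -50, 0, 40, 0, 0, -40, 0, 40, 0, 0, -15, 0, 40, 0, 0, 0, 0, 40]}}

```text
clock: 30.0
eef_pos: [592.9, -260.2, 27.8]
eef_rot: [-3.141, -0.0, 1.183]
wrist_force: [0.6, -0.1, -1.2]
finger_gap: 49.4
```

```bash
python3 loc.py
```

```text
30.0 [ 592.87033331 -260.23193734   27.79996098] [-1.79976615e+02 -5.25780653e-03  6.77818586e+01] [ 0.61912304 -0.08223583 -1.16960725] [-0.00735184  0.1113569  -0.00953103] 49.44132212620352
```

Call:
{"api": "arm_command", "payload": {"rows": [0, 0, -6, 0, 40, 0, 0, -3.5, 0, 40, 0, 0, 0, 0, 40, 0, 0, 0, 0, 55, 0, 0, 0, 0, 66]}}

```text
clock: 30.62
eef_pos: [593.0, -260.8, 18.4]
eef_rot: [3.141, 0.0, 1.183]
wrist_force: [-1.1, 1.0, -0.9]
finger_gap: 61.6
```

Call:
{"api": "arm_command", "payload": {"rows": [0, 0, 20, 0, 66, 0, 0, 50, 0, 70, 0, 0, 50, 0, 70, 0, 0, 50, 10, 70, 0, 10, 0, 10, 70]}}

```text
clock: 31.25
eef_pos: [593.9, -251.6, 194.2]
eef_rot: [3.134, 0.004, 1.537]
wrist_force: [-0.7, 0.0, -1.0]
finger_gap: 70.0
```

Call:
{"api": "arm_command", "payload": {"rows": [-6, 58, 0, 10, 70, -7, 60, 0, 10, 70, -7, 60, 0, 10, 70, -7, 60, 0, 0, 70, -7, 57, 0, 0, 70]}}

```text
clock: 31.88
eef_pos: [558.3, 46.3, 189.6]
eef_rot: [3.14, 0.001, 2.055]
wrist_force: [-0.1, -1.0, 0.2]
finger_gap: 69.7
```

Call:
{"api": "arm_command", "payload": {"rows": [0, 0, -30, 0, 70, 0, 0, 0, 0, 70]}}

```text
clock: 32.12
eef_pos: [558.0, 44.8, 157.6]
eef_rot: [-3.14, -0.001, 2.056]
wrist_force: [0.3, 0.2, 0.7]
finger_gap: 70.2
```

```bash
python3 loc.py; python3 -c "
from st import *
near(558,44,57,80,61)"
```

```text
32.125 [557.97185559  44.75314967 157.60523373] [-1.79891993e+02 -4.87902255e-02  1.17808875e+02] [0.27194917 0.17108255 0.66095716] [-0.08038447  0.03348526 -0.01972161] 70.1789119923884
[558.4  44.9  50.4  71.3  28.7]
```

Call:
{"api": "arm_command", "payload": {"rows": [0.5, 0, -45, 0.5, 70, 0, 0, -35, 0, 70, 0, 0, -11, 0, 70, 0, 0, 0, 0, 55, 0, 0, 0, 0, 40]}}

```text
clock: 32.8
eef_pos: [560.2, 44.2, 68.7]
eef_rot: [3.139, 0.001, 2.064]
wrist_force: [-0.7, -0.6, 0.0]
finger_gap: 53.5
```

Call:
{"api": "arm_command", "payload": {"rows": [0, 0, 0, 0, 40, 0, 0, 0, 0, 40, 0, 0, 15, 0, 40, 0, 0, 50, 0, 40, 0, 0, 50, 0, 40]}}

```text
clock: 33.42
eef_pos: [558.9, 44.4, 184.2]
eef_rot: [-3.142, -0.0, 2.064]
wrist_force: [0.4, -0.4, -1.6]
finger_gap: 49.7
```

Call:
{"api": "arm_command", "payload": {"rows": [0, 0, 20, 0, 40]}}

```text
clock: 33.55
eef_pos: [559.9, 44.5, 206.1]
eef_rot: [3.137, 0.002, 2.064]
wrist_force: [0.2, -0.7, -1.8]
finger_gap: 49.7
```

```bash
python3 loc.py
```

```text
33.55 [559.86637978  44.45809483 206.14795393] [1.79758045e+02 1.22420547e-01 1.18264925e+02] [ 0.16181821 -0.70862369 -1.80938642] [-0.00920518  0.09948277  0.0500345 ] 49.67937855093804
```

Call:
{"api": "arm_command", "payload": {"rows": [0, -40, 0, 0, 40, -10, -53, 0, 0, 40, -15, -53, 0, 0, 40, -20, -53, 0, 0, 40, -20, -53, 0, 0, 40]}}

```text
clock: 34.17
eef_pos: [493.3, -209.1, 203.0]
eef_rot: [3.141, 0.001, 2.064]
wrist_force: [-0.1, -0.3, -1.7]
finger_gap: 49.6
```

Call:
{"api": "arm_command", "payload": {"rows": [-20, -50, 0, 0, 40, 0, 0, 0, 0, 40, 0, 0, -55, 0, 40, 0, 0, -55, 0, 40, 0, 0, -50, 0, 40]}}

```text
clock: 34.8
eef_pos: [474.5, -256.7, 41.0]
eef_rot: [3.141, 0.0, 2.065]
wrist_force: [-0.1, -1.1, -1.5]
finger_gap: 49.5
```

Call:
{"api": "arm_command", "payload": {"rows": [0, 0, -12, 0, 40, 0, 0, 0, 0, 40]}}

```text
clock: 35.05
eef_pos: [474.9, -257.5, 30.9]
eef_rot: [3.141, 0.0, 2.065]
wrist_force: [0.1, 0.2, -1.5]
finger_gap: 49.3
```

```bash
python3 loc.py
```

```text
35.05 [ 474.8639279  -257.48506591   30.92498877] [1.79985134e+02 2.20961002e-02 1.18289470e+02] [ 0.10622089  0.20855267 -1.45238837] [-0.098159    0.00117083  0.00465657] 49.27027618536327
```

Call:
{"api": "arm_command", "payload": {"rows": [0, 0, -8, 0, 40, 0, 0, -4, 0, 40, 0, 0, 0, 0, 40, 0, 0, 0, 0, 55, 0, 0, 0, 0, 66]}}

```text
clock: 35.67
eef_pos: [474.4, -257.8, 18.3]
eef_rot: [3.141, 0.001, 2.064]
wrist_force: [-0.2, 0.7, 0.2]
finger_gap: 62.1
```

Call:
{"api": "arm_command", "payload": {"rows": [0, 0, 20, 0, 66, 0, 0, 50, 0, 70, 0, 0, 60, 0, 70, 0, 0, 60, 0, 70, -40, 0, 60, 0, 90]}}

```text
clock: 36.3
eef_pos: [439.8, -257.5, 262.1]
eef_rot: [3.141, 0.001, 2.065]
wrist_force: [-0.7, -0.4, 0.9]
finger_gap: 76.5
```

Call:
{"api": "arm_command", "payload": {"rows": [-20, 20, 0, 10, 90, -20, 20, 0, 10, 90, 0, 20, 0, 10, 90, 0, 20, 0, 10, 90, 0, 0, 0, 0, 90]}}

```text
clock: 36.92
eef_pos: [399.6, -177.0, 260.2]
eef_rot: [-3.142, 0.001, 2.763]
wrist_force: [-0.8, -0.8, -0.1]
finger_gap: 89.8
```

```bash
python3 loc2.py w12; python3 -c "
from disp import *
disp(); panrect()
c=np.load('wrist.npy',allow_pickle=True).item();p=cloud(c)
for x,y in((593,-260),(475,-258)):
  for n in('wrist','top'):
    c=np.load(n+'.npy',allow_pickle=True).item();p=cloud(c)
    m=(p[...,2]>13)&(p[...,2]<40)&(abs(p[...,0]-x)<42)&(abs(p[...,1]-y)<42); print(n,m.sum(),np.round(np.median(p[m],0),1),np.round(np.percentile(p[m][:,2],98),1))
"
```

```text
36.925 [ 399.59915299 -177.01684414  260.20086338] [-1.79997035e+02  3.76223831e-02  1.58304401e+02] [-0.81188825 -0.75204362 -0.14831754] [ 0.02097125  0.00601158 -0.01201807] 89.8299620184501
wrist 1731 angle 112.84132002179277 [-71.1 -69.7 -68.1 -66.5 -64.9 -63.1 -61.4 -59.8 -58.  -55.9]
scene 127 angle 112.63367899865418 [-69.4 -67.4 -65.6 -64.4 -62.1 -59.4 -60.3 -58.6 -55.6 -53.5]
top 215.5 [533.5 -85.3] [81.7 79.3] 8.74
scene 975.5 [550.8 -10.3] [131.4 228.2] 8.84
wrist 372 [ 603.7 -266.7   21.2] 24.4
top 135 [ 583.6 -267.2   18.8] 25.3
wrist 1572 [ 470.2 -255.5   20.9] 24.2
top 188 [ 468.5 -256.9   19.1] 23.6
```

View pics/w12.png

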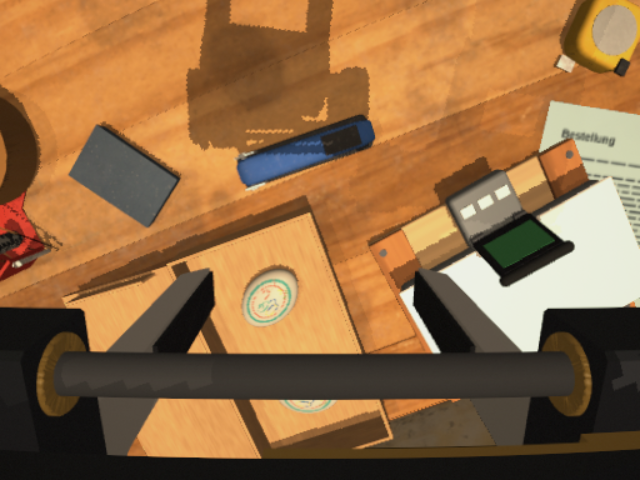

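The stones are in the mailer at (270,297) and (308,400) with tops at about 24 mm, below the 42 mm rim. The display is at about 112.7°, the scale is square, and the robot is clear, so I'll hand in.

```bash
python3 -c "
from cell import manip
print(manip.sign_off())"
```

```text
the job is handed in; nothing more can be done
None
```

I did the whole job and handed it in at about 37 s on the robot clock. The hand-in gives no verdict, so the checks below are my own.

**What I did**
- **Squaring the scale:** I gripped its head and turned it on the battens. The first turn left it about 4° short, so I regripped the head and finished the turn.
- **Raising the display:** I pinched the bar and swung it up with the pan empty. When I let go, it had stopped at about 97°, so I nudged it on with closed fingers.
- **The order:** I found only two painted stones, both 52 x 72 mm, and no third stone or tag bundle in any view. I laid both on the pan together, checked that, then packed them into the mailer.

**Last checks**
- **Scale:** it sat about 1° off square and about 3 mm off centre sideways. Its pan height of 51.3 mm and zero slope were measured after the first turn, and I did not measure the level again afterwards.
- **Display:** about 112.7°, within the 100–120° wanted.
- **Stones:** their tops are about 24 mm above the table, below the 42 mm rim.
- **Robot and other things:** the gripper is clear of everything. The other things in view look unmoved, but I did not measure their positions again.

**Readings that disagreed**
- The cameras differ by a few millimetres on the scale's centre.
- The last top-camera pan fit was partly hidden by the arm, so I ignored it.

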